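# Latch the vial slide in the beam and take a photometer reading

## Robot

A 6-joint arm with a two-finger parallel gripper is mounted at the origin on a cart in front of the work surface, level with it; the furniture and walls round the work are solid. World frame = base frame: x ahead of the robot, y to its left, z up, the work surface at z = 0. Lengths are in m, angles in rad, forces in N, time in s.
With the tool pointing down it reaches from about 0.25 to 0.8 m from the base axis. Payload 8.5 kg.
Tool frame: the origin (TCP) lies midway between the tips of the shut fingers; the grasp point (between the pads) lies 19 mm behind it; z points along the fingers, y is the direction in which the jaws open and shut (so a half turn about z gives the same grasp; the last joint's range is limited). The gripper opens to 85 mm and grips with 20 to 120 N. Pads are 22 mm wide; open, the fingers measure 114 mm over their backs; the gripper's body (76 mm by 85 mm) begins 54 mm behind the grasp point. The pads swing forward as they close: fully open they stand 13 mm farther back than shut.
Start: joints at [1.319, 0.238, -0.013, 1.319, 0, 1.571], TCP at [0.131, 0.508, 0.231] pointing down, gripper open.
Joint ranges: [-2.66, 2.66], [-1.03, 1.9], [-1.14, 1.46], [-1.82, 2.27], [-1.45, 1.34], [-3.14, 3.14]. Speed limits (rad/s): [2.22, 2.22, 2.79, 3.14, 3.14, 3.14].

## Interface

Orientations are given as a rotation vector (axis times angle).
In Python, from plant import ctrl gives the robot as it stands. The module is installed in compiled form; this text tells all that it offers. Calls block until the motion is done:
- ctrl.movep(position, orientation): joint-space move of the TCP to a pose.
- ctrl.line_to(position, rot=None, rate=0.15, f_stop=None): straight line of the TCP; rot=None keeps the orientation; rate is the mean speed in m/s. With f_stop (N) it stops when the force on the tool has changed by that much, and returns True; else False.
- ctrl.move_joints(angles): joint-space move.
- ctrl.ungrasp() and ctrl.gripper_close(grasp_force=None): open the fingers fully, or close them until they stop; grasp_force is the grip in N (None keeps the last).
- ctrl.pause(seconds).
- ctrl.inverse_kinematics(position, orientation): joint angles nearest the present ones, or None.
- ctrl.camera(name): name is "side" or "top" or "wrist"; returns a dict with "pixels" (480x640x3 uint8, blue, green, red), "z_map" (480x640 float32, m along the optical axis (not along the pixel's ray), 0 where there is no reading), "fx", "fy", "cx", "cy" (pixels), "extrinsics" (4x4, takes a point from camera to world coordinates); the wrist camera has in their place "hand_eye" (4x4, takes a point from camera to tool coordinates, whose origin is the TCP and whose axes are the flange's). Camera axes: x right, y up, looking along -z (the intrinsics and any distortion apply to the point x, -y, -z); pixel columns grow to the right and rows downward; lengths in m; the calibration is good to about 2 mm. The wrist camera is an equidistant fisheye: a pixel r from the principal point sees the ray r / f radians off the axis. A picture is of the moment at which its call begins: read the wrist's pose just before it.
A pose or a line that the arm cannot do raises ctrl.IKError and nothing moves.
- ctrl.sign_off(): hands the job in, once; it reports no verdict.
Readings, each from a call of its own:
- ctrl.get_time(): time.
- ctrl.get_joint_pos(): joint angles.
- ctrl.get_qd(): joint speeds.
- ctrl.get_joint_torque(): joint torques, N m.
- ctrl.get_eef_pos(): TCP position.
- ctrl.get_eef_rot(): TCP orientation.
- ctrl.get_force(): force on the tool from outside, world axes, zero at the start.
- ctrl.get_moment(): the same for the moment, N m.
- ctrl.get_finger_gap(): opening from 0.0 (shut) to 1.0 (fully open).
Only numpy, scipy, OpenCV 4.12 (cv2) and the standard library are available. Lean on these libraries where they do the work, as an engineer would, in place of code of your own. Each camera call takes 0.05 s, during which the arm holds its last target.

## Task

Take a reading of the amber vial in the bench photometer, using only the fingertips: push the sprung vial slide all the way in by its front plate and let it go, so that it springs back onto its stop pin and stays latched in the middle of its travel with the vial in the beam. Then tip the black light shield forward so that it falls shut over the vial, and press the green read key when the shield is down. Do not touch, lift or tip the vial, and leave the other things on the bench where they are.

Things in the scene. Friction and masses are not known exactly. Their poses are not given: they have to be found in the camera images.
- photometer: White bench photometer, fixed on the bench at some yaw. Origin at bench level; x from its front (slide side) to its back, y to its left, z up. Casing x -20..102, y -85..85, 62 mm high, with an open 46 mm channel along the middle to x = 45. In front, to x = -115, a low track 62 mm wide carries the slide. Stop pin boss and knob: left of the track at x = -45, y 26..62, under 30 mm high.
- sample_slide (a joint): Vial slide, m along the photometer's +x: 0 = out (start), 0.062 = fully in at the end stop. A spring pushes it out, 3 N at 0 to 8 N fully in (damping adds 25 N per m/s, the stop pin about 2 N). The sprung stop pin drops in behind a tooth at 0.042: pushed right in and let go, it springs back and stays latched at 0.042; let go before 0.043, it returns to 0.
- push_plate (a point): Centre of the outer (front) face of the black push plate on the front end of the slide; moves with the slide; x axis = pushing direction. Plate 50 mm wide (y), 38 mm high, 7 mm thick; its lower edge is 12 mm, this point 31 mm and its upper edge 50 mm above the bench. Free bench in front of it.
- sample_vial: Amber glass vial with blue cap, 12 mm in diameter, 33 mm tall, standing loose in the square nest of the slide, 81 mm behind the push plate's outer face. Origin: centre of its underside, 21 mm above the bench when seated; z axis up along the vial.
- beam (a point): Fixed point of the photometer where the centre of the vial's underside is when the vial is in the beam (slide latched): photometer frame (10, 0, 21) mm.
- light_shield (a joint): Angle of the light shield (90 g), rad: 0 = shut, flat on the casing over the channel; starts open, leaning back (1.7 to 1.95 = end stop; pi/2 = upright). Tipped forward below about 1.1 it sinks shut by its own weight on a damped hinge, within about a second; nearer upright friction may hold it. When shut, a 24 mm deep skirt at its front edge blocks the channel mouth for the vial.
- shield_edge (a point): Middle of the free edge of the black light shield, 77 mm from the hinge line: about 140 mm above the bench when open. The shield is a plate 58 mm wide (photometer y), 5 mm thick; when open its outer side faces the back of the photometer. The space behind it, above the 62 mm high casing, is free.
- shield_hinge (a point): Middle of the light shield's hinge line: photometer frame (46, 0, 65) mm; the line runs along the photometer's y. The shield turns up and backward about it as its joint grows.
- read_key (a joint): Travel of the green read key, m, downward: 0 = up, 0.005 = fully down; a spring of about 4 N returns it.
- read_key_top (a point): Centre of the top of the round green read key, 24 mm in diameter, on the right-hand part of the casing's top; pressed straight down. Around it is flat casing, lower than the key.
- blank_vial: White-capped clear vial, 12 mm in diameter, 33 mm tall, standing on the bench to the left of the track. Origin: centre of its underside. To be left alone.
- rack: Blue vial rack with vials in it, 60x100x36 mm, on the bench at the left. Origin: centre of its underside. To be left alone.
- beaker: Glass beaker, 53 mm in diameter, 70 mm high, on the bench at the right. Origin: centre of its underside. To be left alone.
- blue_marker: White marker pen with a blue cap, 126 mm long, lying on the bench at the left. Origin: centre of its underside. To be left alone.

How it is judged:
By the outcome, as a careful person would: the job done as asked, in the order asked, and still so for the second after the job is handed in, with the robot touching nothing.
It also fails if it takes over 51 s, if anything falls off the work surface, if the arm or the gripper's body presses on something with over 40 N, if the wrist force passes 120 N, or if a joint passes its speed limit or range.

## Working session

There is one attempt and no reset: what is moved stays moved. The work goes in short steps, each a Python script; the robot and the scene stay as the last script left them, time stands still between calls to the robot, and variables do not carry over. Pictures are saved under pics/ and viewed, and the job is handed in when it is done.

```bash
mkdir -p pics
python3 - <<'E'
from plant import ctrl
import cv2,numpy as np
print(ctrl.get_time(),ctrl.get_eef_pos(),ctrl.get_eef_rot(),ctrl.get_finger_gap())
for n in ["side","top"]:
    c=ctrl.camera(n); cv2.imwrite(f"pics/{n}0.png",c["pixels"]); np.save(f"{n}z.npy",c["z_map"])
    print(n,c["fx"],c["fy"],c["cx"],c["cy"],c["extrinsics"],[k for k in c])
E
```

```text
0.0 [0.13068276 0.50807099 0.23069279] [-3.94399293e-01 -3.11653093e+00  2.15143760e-03] 0.9973830171514818
side 553.7879809462742 553.7879809462742 320.3456126793961 239.92912958276096 [[-0.97144174  0.1379272  -0.19307261  0.27310928]
 [-0.23625148 -0.63785925  0.7330217   0.95556349]
 [-0.02204952  0.75770157  0.6522286   0.89748277]
 [ 0.          0.          0.          1.        ]] ['pixels', 'z_map', 'fx', 'fy', 'cx', 'cy', 'extrinsics']
top 483.2879692897071 483.2879692897071 310.70613955652567 241.95571579229673 [[-0.02205492  0.99683007 -0.07644202  0.42634039]
 [-0.99971279 -0.0227065  -0.00766503  0.01348387]
 [-0.00937646  0.07625102  0.99704456  1.31322492]
 [ 0.          0.          0.          1.        ]] ['pixels', 'z_map', 'fx', 'fy', 'cx', 'cy', 'extrinsics']
```

View pics/top0.png

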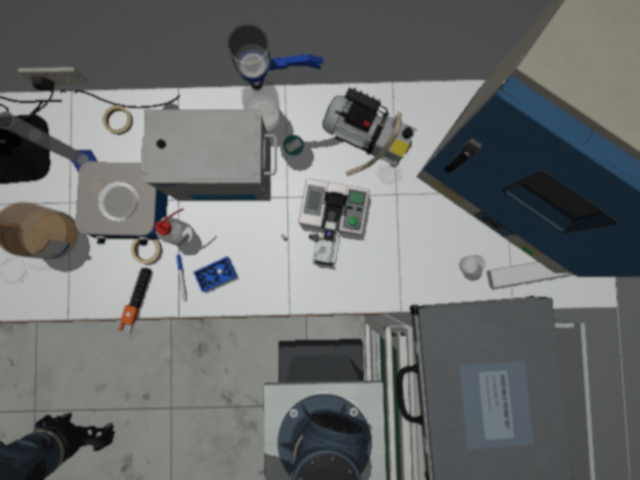

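View pics/side0.png

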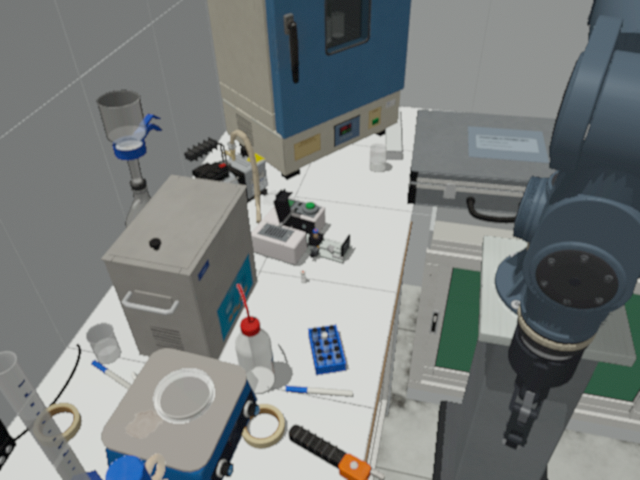

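```bash
cat > h.py <<'E'
import numpy as np,cv2
from scipy.spatial.transform import Rotation as R
def ray(c,u,v):
    d=np.array([(u-c["cx"])/c["fx"],-(v-c["cy"])/c["fy"],-1.0])
    return c["extrinsics"][:3,3],c["extrinsics"][:3,:3]@d
def onplane(c,u,v,z):
    o,d=ray(c,u,v); return o+d*(z-o[2])/d[2]
def depthpt(c,u,v):
    o,d=ray(c,u,v); return o+d*c["z_map"][int(v),int(u)]
def proj(c,p):
    E=c["extrinsics"]; q=E[:3,:3].T@(np.asarray(p)-E[:3,3]); return np.array([c["cx"]+c["fx"]*q[0]/-q[2],c["cy"]-c["fy"]*q[1]/-q[2]])
E
python3 - <<'E'
from plant import ctrl
from h import *
c=ctrl.camera("top"); s=ctrl.camera("side")
for n,(u,v) in dict(key=(354,224),cl=(304,181),cr=(370,192),rfront=(362,236),plate=(325,262),boxcorner=(271,196),boxfl=(150,183),flask=(249,65),rack=(216,274),pump=(350,110)).items(): print(n,depthpt(c,u,v).round(3),onplane(c,u,v,.062).round(3))
for n,(u,v) in dict(key=(311,206),plate=(347,245),shield=(282,205)).items(): print(n,depthpt(s,u,v).round(3))
P=c["pixels"][160:290,270:420]; cv2.imwrite("pics/t1.png",cv2.resize(P,None,fx=5,fy=4.5,interpolation=cv2.INTER_CUBIC)[:600])
P=s["pixels"][170:300,230:380]; cv2.imwrite("pics/s1.png",cv2.resize(P,None,fx=5,fy=4.5,interpolation=cv2.INTER_CUBIC)[:600])
E
```

```text
key [ 0.564 -0.089  0.084] [ 0.567 -0.091  0.062]
cl [ 0.697  0.038 -0.005] [0.683 0.037 0.062]
cr [ 0.661 -0.142 -0.002] [ 0.65  -0.135  0.062]
rfront [ 0.54  -0.117 -0.   ] [ 0.535 -0.11   0.062]
plate [ 0.47  -0.013  0.05 ] [ 0.469 -0.013  0.062]
boxcorner [0.656 0.13  0.001] [0.645 0.124 0.062]
boxfl [0.649 0.378 0.248] [0.687 0.442 0.062]
flask [0.835 0.13  0.423] [1.001 0.178 0.062]
rack [0.445 0.28  0.013] [0.445 0.27  0.062]
pump [ 0.845 -0.083  0.133] [ 0.871 -0.089  0.062]
key [ 0.566 -0.078  0.082]
plate [ 0.463 -0.013  0.032]
shield [ 0.627 -0.041  0.104]
```

View pics/t1.png

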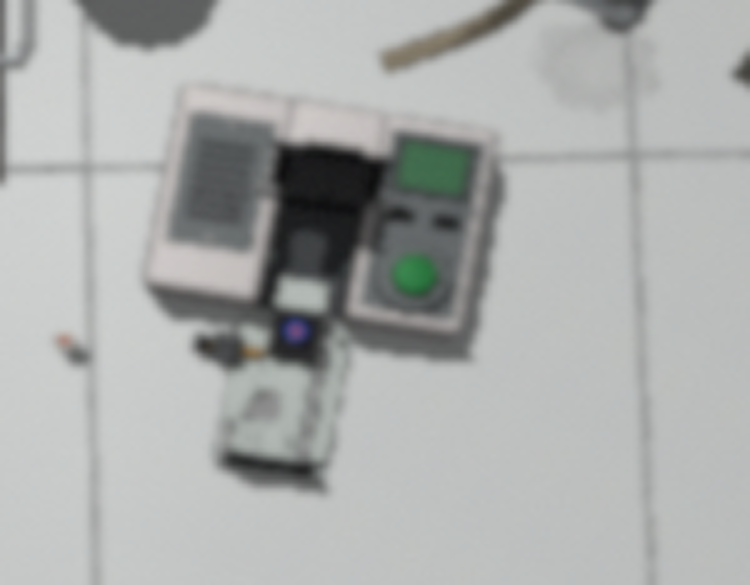

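View pics/s1.png

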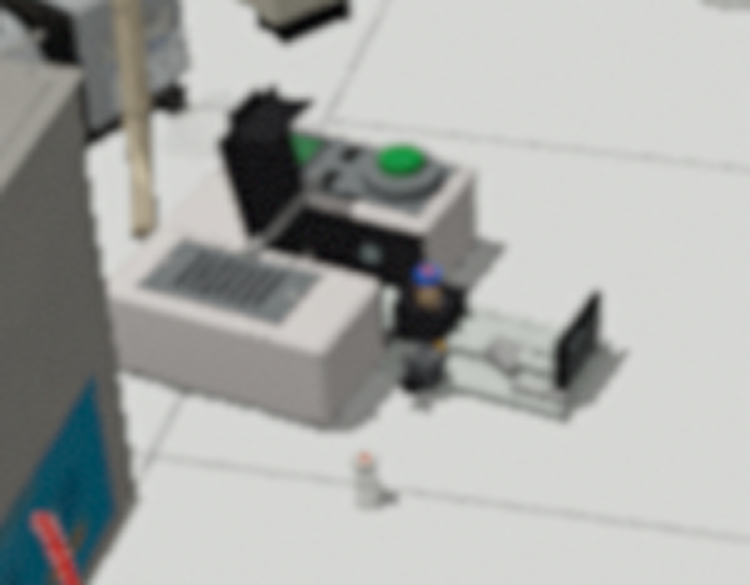

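Run:
```python
from plant import ctrl
from h import *
p=ctrl.get_eef_pos(); print(ctrl.get_eef_rot())
# orientation: tool down; tool y axis along world y
for yaw in (0,np.pi/2,np.pi,-np.pi/2):
    r=(R.from_euler('z',yaw)*R.from_euler('x',np.pi)).as_rotvec()
    q=ctrl.inverse_kinematics([.45,-.03,.36],r); print(yaw,q)
print(R.from_rotvec(ctrl.get_eef_rot()).as_matrix().round(2))
w=ctrl.camera("wrist"); print(w["hand_eye"],w["fx"],w["cx"],w["cy"])
```

```text
[-3.94441795e-01 -3.11661299e+00  1.41589556e-03]
0 [-0.06656816  0.09819941  0.13828517  1.61088209  0.          3.07502449]
1.5707963267948966 [-0.06656816  0.09819941  0.13828517  1.61088209  0.          1.50422816]
3.141592653589793 [-0.06656816  0.09819941  0.13828517  1.61088209  0.         -0.06656816]
-1.5707963267948966 [-0.06656816  0.09819941  0.13828517  1.61088209  0.         -1.63736449]
[[-0.97  0.25 -0.  ]
 [ 0.25  0.97 -0.  ]
 [ 0.   -0.   -1.  ]]
[[ 5.87508030e-05  9.51934575e-01  3.06301422e-01  7.80369710e-02]
 [ 9.99999980e-01 -1.14054562e-04  1.62655723e-04  5.17607326e-04]
 [ 1.89772681e-04  3.06301407e-01 -9.51934563e-01 -1.43235623e-01]
 [ 0.00000000e+00  0.00000000e+00  0.00000000e+00  1.00000000e+00]] 371.64829954431775 314.6486006769279 238.03229363479986
```

```bash
cat >> h.py <<'E'
def wcam(ctrl,name=None):
    p=ctrl.get_eef_pos(); r=ctrl.get_eef_rot(); w=ctrl.camera("wrist")
    T=np.eye(4); T[:3,:3]=R.from_rotvec(r).as_matrix(); T[:3,3]=p
    w["extrinsics"]=T@w["hand_eye"]
    if name: cv2.imwrite("pics/"+name+".png",w["pixels"])
    return w
def fray(c,u,v):
    dx=(u-c["cx"]);dy=(v-c["cy"]);r=np.hypot(dx,dy)+1e-9; t=r/c["fx"]
    d=np.array([np.sin(t)*dx/r,-np.sin(t)*dy/r,-np.cos(t)])
    return c["extrinsics"][:3,3],c["extrinsics"][:3,:3]@d, d
def fplane(c,u,v,z):
    o,d,_=fray(c,u,v); return o+d*(z-o[2])/d[2]
def fdepth(c,u,v):
    o,d,l=fray(c,u,v); return o+d*c["z_map"][int(round(v)),int(round(u))]/-l[2]
def fproj(c,p):
    E=c["extrinsics"]; q=E[:3,:3].T@(np.asarray(p)-E[:3,3]); x,y,z=q[0],-q[1],-q[2]
    r=np.hypot(x,y); t=np.arctan2(r,z); return np.array([c["cx"]+c["fx"]*t*x/r,c["cy"]+c["fx"]*t*y/r])
def down(yaw): return (R.from_euler('z',np.pi+yaw)*R.from_euler('x',np.pi)).as_rotvec()
E
python3 - <<'E'
from plant import ctrl
from h import *
p=ctrl.get_eef_pos()
ctrl.gripper_close(20)
ctrl.line_to([p[0],p[1],.33],rate=.3)
ctrl.movep([.43,.05,.33],down(-.17))
wcam(ctrl,"w1"); print(ctrl.get_time(),ctrl.get_eef_pos(),ctrl.get_force(),ctrl.get_finger_gap())
E
```

```text
3.5167 [0.43001156 0.05065499 0.32989845] [ 0.86978399 -0.46136381  0.15495076] -0.0018256679944366682
```

View pics/w1.png

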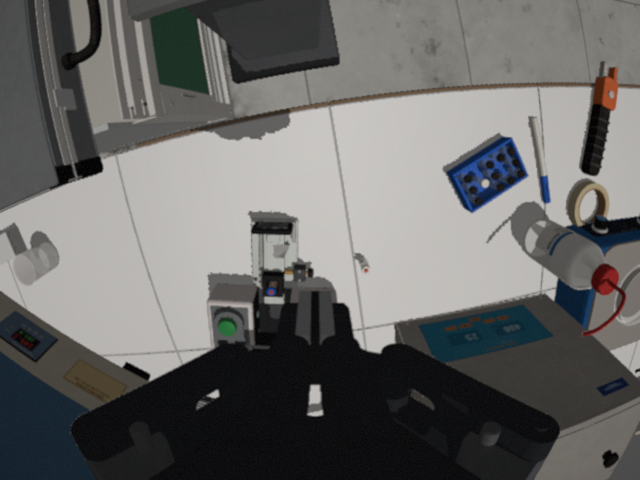

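Run:
```python
from plant import ctrl
from h import *
ctrl.movep([.63,-.05,.33],down(-.17))
w=wcam(ctrl,"w2"); print(ctrl.get_time(),ctrl.get_eef_pos())
np.savez("w2.npz",**w)
```

```text
4.4583 [ 0.62913654 -0.04901945  0.33071956]
```

View pics/w2.png

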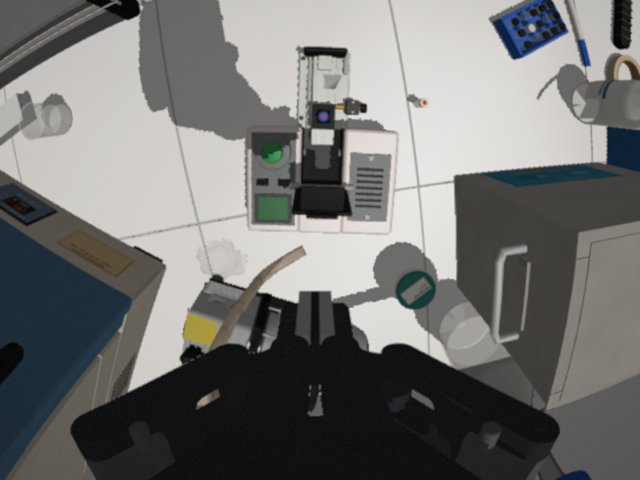

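Run:
```python
from h import *
w=dict(np.load("w2.npz"))
img=w["pixels"]; P=cv2.resize(img[30:255,225:425],None,fx=2.6,fy=2.6,interpolation=cv2.INTER_CUBIC); cv2.imwrite("pics/w2z.png",P)
for n,(u,v,z) in dict(FR=(249,127,.062),RR=(248,232,.062),RL=(393,234,.062),FL=(397,130,.062),pl=(301,47,.05),pr=(349,49,.05),vial=(324,116,.054)).items(): print(n,fplane(w,u,v,z).round(4),fdepth(w,u,v).round(3))
hsv=cv2.cvtColor(img,cv2.COLOR_BGR2HSV)
m=cv2.inRange(hsv,(45,120,60),(75,255,255)); m[180:]=0; m[:100]=0
n,l,s,ce=cv2.connectedComponentsWithStats(m)
for i in range(1,n):
  if s[i,4]>50: print("key",s[i],ce[i],fdepth(w,*ce[i]).round(4),[fplane(w,*ce[i],z).round(4) for z in (.065,.07,.075)])
m=cv2.inRange(hsv,(100,80,60),(135,255,255)); m[:100]=0;m[130:]=0;m[:,:300]=0;m[:,350:]=0
print("cap",cv2.connectedComponentsWithStats(m)[2:])
for u,v in ((303,250),(270,270),(240,310),(322,190),(322,212),(271,140),(271,170)): print(u,v,fdepth(w,u,v).round(3))
```

```text
FR [ 0.544  -0.1075  0.062 ] [ 0.544 -0.108  0.06 ]
RR [ 0.6624 -0.1335  0.062 ] [ 0.679 -0.148  0.   ]
RL [0.6935 0.0338 0.062 ] [ 0.715  0.044 -0.001]
FL [0.5742 0.0533 0.062 ] [0.577 0.067 0.001]
pl [ 0.4639 -0.0359  0.05  ] [ 0.453 -0.036  0.   ]
pr [0.4748 0.0166 0.05  ] [0.466 0.022 0.003]
vial [ 0.5471 -0.0242  0.054 ] [ 0.547 -0.024  0.057]
key [261 142  21  21 331] [271.34743202 151.79758308] [ 0.5749 -0.0854  0.0836] [array([ 0.5759, -0.0878,  0.065 ]), array([ 0.5756, -0.0872,  0.07  ]), array([ 0.5754, -0.0865,  0.075 ])]
cap (array([[     0,      0,    640,    480, 307118],
       [   318,    111,     11,     11,     82]], dtype=int32), array([[319.49902969, 239.5329515 ],
       [323.13414634, 116.08536585]]))
303 250 [ 0.711 -0.078  0.015]
270 270 [ 0.725 -0.124  0.032]
240 310 [ 0.736 -0.152  0.113]
322 190 [ 0.615 -0.039  0.134]
322 212 [ 0.637 -0.043  0.131]
271 140 [ 0.563 -0.085  0.074]
271 170 [ 0.596 -0.092  0.063]
```

View pics/w2z.png

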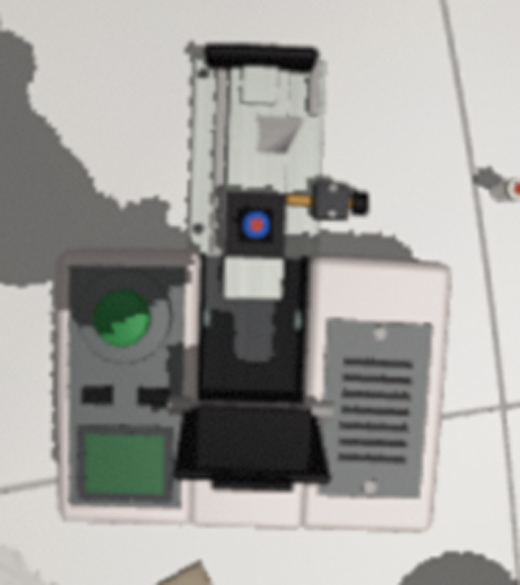

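```bash
cat >> h.py <<'E'
YAW=np.deg2rad(-10.7); ORG=np.array([.5784,-.0308,0])
def ph(x,y,z): return ORG+R.from_euler('z',YAW).as_matrix()@np.array([x,y,z])/1000
def inv(p): return R.from_euler('z',-YAW).as_matrix()@(np.asarray(p)-ORG)*1000
E
python3 - <<'E'
from plant import ctrl
from h import *
r=down(YAW)
ctrl.movep(ph(-165,0,180),r)
ctrl.line_to(ph(-160,0,31),rate=.15)
print(ctrl.get_time(),ctrl.get_force())
a=ctrl.line_to(ph(-118,0,31),rate=.08,f_stop=2.2)
print("contact",a,inv(ctrl.get_eef_pos()),ctrl.get_force(),ctrl.get_time())
w=wcam(ctrl,"w3")
E
```

```text
6.6333 [-0.46263874 -0.17775055 -0.44439969]
contact True [-1.22044858e+02  3.95622455e-02  3.12122026e+01] [-3.13792568  0.97925016  2.09167192] 7.1083
```

View pics/w3.png

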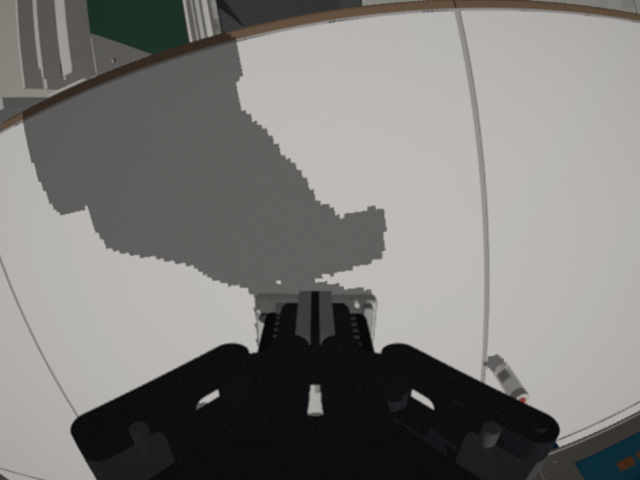

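Run:
```python
from plant import ctrl
from h import *
a=ctrl.line_to(ph(-52,0,31),rate=.06,f_stop=16)
print("stop",a,inv(ctrl.get_eef_pos()),ctrl.get_force(),ctrl.get_time())
ctrl.pause(.2)
print(inv(ctrl.get_eef_pos()),ctrl.get_force())
ctrl.line_to(ph(-125,0,31),rate=.1)
print(ctrl.get_force())
ctrl.line_to(ph(-130,0,110),rate=.25)
ctrl.movep([.63,-.05,.33],down(YAW))
w=wcam(ctrl,"w4"); print(ctrl.get_time())
np.savez("w4.npz",**w)
cv2.imwrite("pics/w4z.png",cv2.resize(w["pixels"][30:255,225:425],None,fx=2.6,fy=2.6,interpolation=cv2.INTER_CUBIC))
```

```text
stop True [-64.34577684  -0.97854555  29.71777097] [-6.89969429  1.72875064  6.76409949] 8.15
[-64.8365272   -0.99822678  29.67295436] [-8.08850205  1.65127146  6.39936153]
[ 0.1651303   0.36303861 -0.8308223 ]
10.7417
```

View pics/w4z.png

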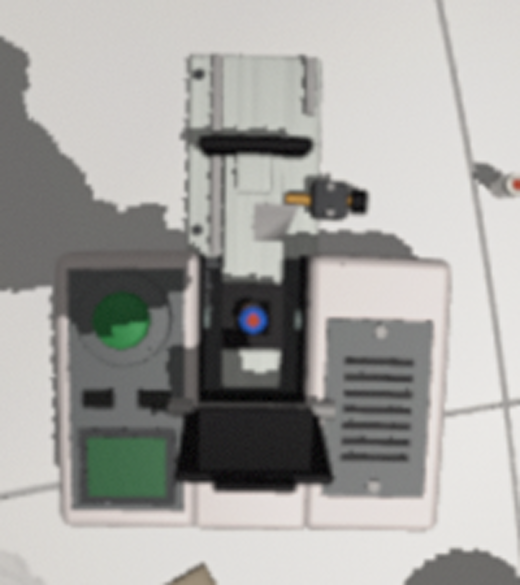

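Run:
```python
from h import *
for f in("w2","w4"):
    w=dict(np.load(f+".npz")); img=w["pixels"]; hsv=cv2.cvtColor(img,cv2.COLOR_BGR2HSV)
    m=cv2.inRange(hsv,(100,80,60),(135,255,255)); m[:100]=0;m[175:]=0;m[:,:300]=0;m[:,350:]=0
    n,l,s,ce=cv2.connectedComponentsWithStats(m)
    for i in range(1,n):
        if s[i,4]>20: print("cap",s[i],inv(fplane(w,*ce[i],.054)),inv(fdepth(w,*ce[i])))
    for u,v in ((322,197),(322,205),(322,212),(322,185),(322,216)): print(u,v,inv(fdepth(w,u,v)).round(1))
```

```text
cap [318 111  11  11  82] [-31.91276213  -0.24930614  54.        ] [-31.88822662  -0.27965186  55.36774969]
322 197 [ 44.6  -1.5 132.6]
322 205 [ 52.4  -1.3 132.2]
322 212 [ 59.4  -1.1 131.4]
322 185 [44.9 -0.1 63.8]
322 216 [ 61.2  -1.2 139.5]
cap [316 148  12  11  83] [ 9.32385393 -0.82006675 54.        ] [ 9.32131339 -0.82067484 54.03204752]
322 197 [ 44.3  -2.1 132.6]
322 205 [ 52.3  -2.  130.9]
322 212 [ 59.   -1.9 131. ]
322 185 [44.3 -0.8 65.3]
322 216 [ 60.9  -2.1 139.1]
```

Run:
```python
from plant import ctrl
from h import *
r=down(YAW)
ctrl.line_to(ph(100,0,200),rate=.25,rot=r)
ctrl.line_to(ph(98,0,112),rate=.15)
f0=ctrl.get_force()
a=ctrl.line_to(ph(14,0,112),rate=.08,f_stop=15)
print(a,inv(ctrl.get_eef_pos()),ctrl.get_force()-f0,ctrl.get_time())
ctrl.line_to(ph(40,0,200),rate=.2)
ctrl.movep([.63,-.05,.33],r)
ctrl.pause(.7)
w=wcam(ctrl,"w5"); print(ctrl.get_time())
np.savez("w5.npz",**w)
cv2.imwrite("pics/w5z.png",cv2.resize(w["pixels"][30:255,225:425],None,fx=2.6,fy=2.6,interpolation=cv2.INTER_CUBIC))
for u,v in ((316,130),(316,145),(316,160),(316,175),(316,185)): print(u,v,inv(fdepth(w,u,v)).round(1))
```

```text
False [1.44845056e+01 1.16751729e-02 1.12013904e+02] [-0.88726626  1.04469098  0.84312875] 13.375
15.3167
316 130 [-15.4  -7.4  67.3]
316 145 [ 0.9 -7.4 69.9]
316 160 [17.4 -7.4 69. ]
316 175 [34.  -7.4 68.8]
316 185 [45.4 -7.4 67.1]
```

View pics/w5z.png

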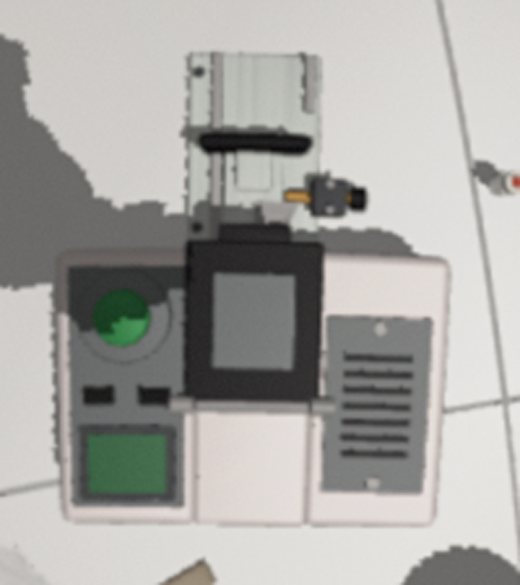

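Run:
```python
from plant import ctrl
from h import *
r=down(YAW)
w=dict(np.load("w5.npz"));hsv=cv2.cvtColor(w["pixels"],cv2.COLOR_BGR2HSV)
m=cv2.inRange(hsv,(45,120,60),(75,255,255)); m[180:]=0; m[:100]=0
n,l,s,ce=cv2.connectedComponentsWithStats(m); i=1+np.argmax(s[1:,4])
k=fplane(w,*ce[i],.082); print(s[i],inv(k),inv(fdepth(w,*ce[i])))
ctrl.movep(k+[0,0,.06],r)
ctrl.pause(.2)
ctrl.line_to(k+[0,0,.008],rate=.1)
f0=ctrl.get_force()
a=ctrl.line_to(k-[0,0,.013],rate=.025,f_stop=12)
print(a,inv(ctrl.get_eef_pos()),ctrl.get_force()-f0,ctrl.get_time())
ctrl.pause(.3); print(inv(ctrl.get_eef_pos()),ctrl.get_force()-f0)
```

```text
[261 142  21  21 329] [  6.90978761 -54.42403374  82.        ] [  6.70969232 -54.12620964  84.55395891]
True [  7.32212286 -54.43711437  77.97966926] [-1.99933912  1.76861658  7.7617072 ] 17.575
[  7.35166043 -54.39758903  77.96229377] [-3.72784376  1.31908922 10.88671835]
```

Run:
```python
from plant import ctrl
from h import *
r=down(YAW); p=ctrl.get_eef_pos()
ctrl.line_to(p+[0,0,.12],rate=.15)
ctrl.movep([.63,-.05,.33],r); ctrl.pause(.2)
w=wcam(ctrl,"w6"); s=ctrl.camera("side")
print(ctrl.get_time(),ctrl.get_force())
for u,v in ((316,130),(316,145),(316,160),(316,175),(271,152)): print(u,v,inv(fdepth(w,u,v)).round(1))
cv2.imwrite("pics/w6z.png",cv2.resize(w["pixels"][30:255,225:425],None,fx=2.6,fy=2.6,interpolation=cv2.INTER_CUBIC))
cv2.imwrite("pics/s6.png",cv2.resize(s["pixels"][170:300,230:380],None,fx=4,fy=4,interpolation=cv2.INTER_CUBIC))
```

```text
19.775 [-0.43306107  0.54251247  0.01766082]
316 130 [-16.9  -7.9  69.2]
316 145 [-0.6 -7.9 70. ]
316 160 [15.8 -7.9 69.2]
316 175 [32.5 -7.9 67.7]
271 152 [  5.5 -54.8  84.3]
```

View pics/w6z.png

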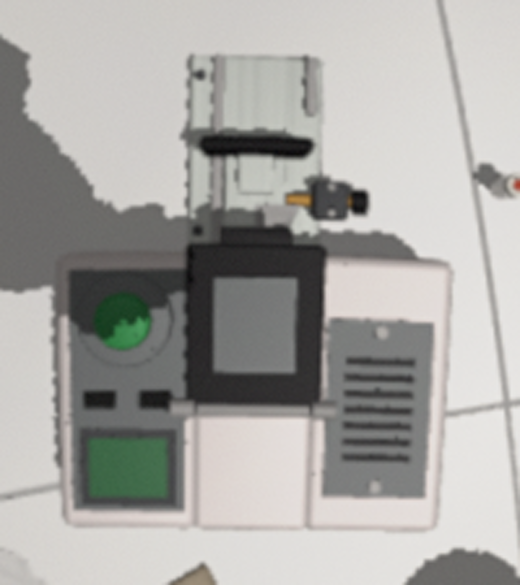

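View pics/s6.png

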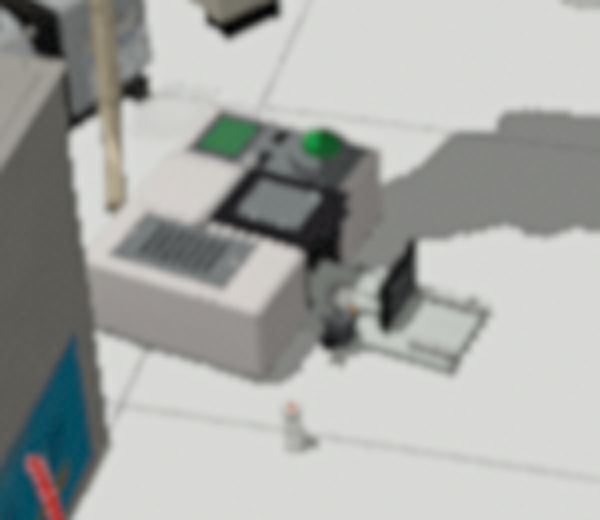

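The pictures show the slide latched mid-travel, with the plate at about (256,145) in the wrist crop. The shield is flat over the channel, the key is back up, the blank vial hasn't moved and the arm is clear.

Run:
```python
from plant import ctrl
print(ctrl.sign_off(),ctrl.get_time())
```

```text
the job is handed in; nothing more can be done
the job is handed in; nothing more can be done
```

I took the reading and handed the job in at about 20 s of the 51 s allowed. I worked with the fingers shut and used only their tips.

- **Slide:** I pushed it in by its front plate and let it go. The vial's cap then measured 41 mm further in, at about x = 9 mm in the photometer frame, against 42 mm and 10 mm expected. So it is latched with the vial in the beam and standing upright.
- **Shield:** I tipped it forward from behind. It fell shut and lies flat over the channel, with its top at about 67 to 70 mm along its length.
- **Read key:** I pressed it only after the shield was down. It moved about 5 mm and met about 11 N against its 4 N spring, so I take it as fully down. It has since come back up.

One check is not conclusive. The push stopped on its force limit, and the fingertips then measured only about 57 mm past first contact, against the 62 mm of full travel. I can't prove from that figure that the slide reached the end stop, but it did go far enough to latch.

In the last pictures, taken before hand-in, the blank vial was where it started and the arm was clear of everything. I did not re-measure the rack, beaker and marker; the arm did not work near them.

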